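# Roll the scan-code strip down on the packing bench

### The job

The new strip of five coloured scan-code fields lies loose on its pad on the sloping code board; pads differ in thickness, so feel for the face. Take the hand roller by its handle out of its rest and roll it along the strip, pressing firmly and steadily square to the slope, from the yellow end to the blue end until every field is pressed fully home; do not crush the strip, and do not touch the board with the gripper. Then put the roller back gently, upright and fully down in its rest, let go, and leave the carton, the red bin and the tape gun alone.

Things in the scene. Friction and masses are not known exactly. Their poses are not given: they have to be found in the camera images.
- board: Grey steel code board, 236 mm long (along its y), bolted down, rigid. Origin: centre of its underside; z up, x to its back. Its plate (112 mm wide) slopes at 30 degrees, low edge at the front (-x): outward normal (-0.5, 0, 0.866), up-slope direction (0.866, 0, 0.5) in the board's frame; centre of the plate's surface at (0, 0, 0.060). The strip lies along the middle of the plate.
- strip_start (a point): Point on the plate's surface under the middle of the yellow field; axes as the board's (not sloped). The strip: 180 mm along the board's y, 48 mm up the slope, 3 mm thick, five fields (pitch 36 mm, scored apart, each goes down on its own): yellow at the +y end, green, orange, red, blue at the -y end.
- strip_mid (a point): The same under the middle of the orange field, the centre of the strip. The black backing pad under the strip is 1.5 to 11.5 mm thick, even all along; that thickness is not measured: feel for it. A loose field's face lies 5.5 to 6 mm above the pad, 3 mm when home; so 7 to 17.5 mm above the plate when loose.
- strip_finish (a point): The same under the middle of the blue field, 144 mm from strip_start.
- field1 (a joint): Yellow field: 0 loose, 0.003 (m) fully home. Any field yields at about 9 N square to the plate (two under the roller: 18 N), goes down on its mushroom-head tape and stays down. More than 30 N of roller force crushes the strip.
- field2 (a joint): Green field, likewise.
- field3 (a joint): Orange field, likewise.
- field4 (a joint): Red field, likewise.
- field5 (a joint): Blue field, likewise.
- roller: Hand pressure roller, 134 mm tall, 0.4 kg, upright in its rest, handle up. Origin: lowest point of the wheel, in the middle; z along the handle, y along the axle; rolls along x. Black rubber wheel 44 mm across, 56 mm wide, turning freely in a steel fork 38 mm along x, 70 mm along y over its cheeks, z 9 to 59 mm (the cheeks end 9 mm above the wheel's lowest point).
- roller_grip (a point): Point inside the handle, on its axis at z = 103 mm of the roller; axes as the roller's. Handle: black flat-sided block with orange bands, 26 mm along x, 36 mm along y, from z = 68 to 134 mm.
- roller_axle (a point): Middle of the axle, at z = 22 mm of the roller; axes as the roller's.
- wheel (a joint): Turn of the wheel in the fork (rad), free either way.
- rest: Grey plastic tray fixed to the bench, 90 x 90 mm, 30 mm high, open on top, inside 52 (x) by 75 mm (y). Origin: centre of its underside; z up. The fork's cheeks stand on two ledges 16 mm above the bench: the roller's origin is then 7 mm above the bench, the wheel hangs free, the axle along the rest's y, either way round.
- carton: Small closed carton, 120 x 160 x 80 mm, loose; origin centre of its underside. To be left alone.
- red_bin: Red stock bin, 140 x 110 x 75 mm, loose; origin centre of its underside. To be left alone.
- tape_gun: Packing-tape gun lying on its side, about 215 mm long and 52 mm high, loose; origin under the tape roll (96 mm across). To be left alone.
There are look-alikes about, which are no part of the job. What is shaped like the rest but turquoise is not meant.

How it is judged:
By the outcome, as a careful person would: the job done as asked, in the order asked, and still so for the second after the job is handed in, with the robot touching nothing.
It also fails if it takes over 67 s, if anything falls off the work surface, if the arm or the gripper's body presses on something with over 40 N, if the wrist force passes 120 N, or if a joint passes its speed limit or range.

### The arm

A 6-joint arm with a two-finger parallel gripper is mounted at the origin on the work surface. World frame = base frame: x ahead of the robot, y to its left, z up, the work surface at z = 0. Lengths are in m, angles in rad, forces in N, time in s.
With the tool pointing down it reaches from about 0.275 to 0.875 m from the base axis. Payload 12.5 kg.
Tool frame: the origin (TCP) lies at the very end of the fingers, on their centre line; the grasp point (between the pads) lies 19 mm behind it; z points along the fingers, y is the line along which they close (so a half turn about z gives the same grasp; the last joint's range is limited). The gripper opens to 85 mm and grips with 20 to 120 N. Pads are 22 mm wide; open, the fingers measure 114 mm over their backs; the gripper's body (76 mm by 85 mm) begins 54 mm behind the grasp point. The pads swing forward as they close: fully open they stand 13 mm farther back than shut.
Start: joints at [-1.391, 0.351, 1.652, -0, 1.139, -0.085], TCP at [0.144, -0.531, 0.231] pointing down, gripper open.
Joint ranges: [-2.75, 2.75], [-0.79, 2.1], [0.01, 2.65], [-1.57, 4.71], [0.07, 3.14], [-2.87, 2.87]. Speed limits (rad/s): [2.22, 2.22, 2.79, 3.14, 3.14, 3.14].

### API

Orientations are given as a 3x3 rotation matrix whose columns are the frame's x, y, z axes.
In Python, from bench import manip gives the robot as it stands. Calls block until the motion is done:
- manip.move_ptp(position, orientation): joint-space move of the TCP to a pose.
- manip.move_l(position, attitude=None, max_speed=0.15): straight line of the TCP; attitude=None keeps the orientation; max_speed is the mean speed in m/s.
- manip.move_j(angles): joint-space move.
- manip.set_gripper(opening, effort=None): opening from 0.0 (shut) to 1.0 (fully open); effort is the grip in N (None keeps the last); returns when the fingers have stopped.
- manip.dwell(seconds).
- manip.inverse_kinematics(position, orientation): joint angles nearest the present ones, or None.
- manip.grab_frame(name): name is "scene" or "top"; returns (picture, depth): 480x640x3 uint8, red, green, blue; 480x640 float32, m along the optical axis (not along the pixel's ray), 0 where there is no reading.
- manip.get_calibration(name): a dict with "camera_matrix" (3x3 intrinsics, pixels), "R" (3x3) and "t" (3): a world point X has camera coordinates R X + t. Camera axes: x right, y down, z forward; pixel columns grow to the right and rows downward; lengths in m; the calibration is good to about 2 mm. A picture is of the moment at which its call begins. get_calibration takes no time and is no camera call.
A pose or a line that the arm cannot do raises manip.Unreachable and nothing moves.
- manip.sign_off(): hands the job in; it is judged then, once.
Trained networks look in the newest picture that a camera, given by its name, has taken for a name from the list of things; names that differ only in an ending like _2 or _b are one class to them, and where a whole thing is asked for, a point or a joint stands for the part that bears it (a point fixed in the world has none). Each returns a list of dicts, best first, with "confidence" (0 to 1); they miss things now and then, are a little off and sometimes report something else, mostly with a low value. They report only what shows in the picture. A call takes as long as a camera call. They do not tell look-alikes from the thing itself.
- manip.look_for(camera, name): "at" ([x, y, z] in m, in world coordinates, good to about 4 mm: the middle of the surface that is visible of it).
Readings, each from a call of its own:
- manip.current_time(): time.
- manip.current_qpos(): joint angles.
- manip.current_joint_vel(): joint speeds.
- manip.current_joint_torque(): joint torques, N m.
- manip.current_ee_pos(): TCP position.
- manip.current_tcp_rot(): TCP orientation.
- manip.current_force(): force on the tool from outside, world axes, zero at the start.
- manip.current_ft_torque(): the same for the moment, N m.
- manip.current_grip_width(): opening from 0.0 (shut) to 1.0 (fully open).
- manip.current_grip_force(): force on a finger pad.
Only numpy, scipy, OpenCV 4.12 (cv2) and the standard library are available. Lean on these libraries where they do the work, as an engineer would, in place of code of your own. Each camera call takes 0.05 s, during which the arm holds its last target. There are 200 camera calls.

## Working session

There is one attempt and no reset: what is moved stays moved. The work goes in short steps, each a Python script; the robot and the scene stay as the last script left them, time stands still between calls to the robot, and variables do not carry over. Pictures are saved under pics/ and viewed, at most 10 in all, crops included, and the job is handed in when it is done.

```bash
mkdir -p pics; ls; python3 - <<'E'
from bench import manip
import cv2
for c in("scene","top"):
    p,d=manip.grab_frame(c); cv2.imwrite(f"pics/{c}0.png",p[:,:,::-1]); 
    import numpy as np; np.save(f"{c}0.npy",d)
    k=manip.get_calibration(c); print(c,k)
    for n in("board","roller","rest","carton","red_bin","tape_gun","field1","field5","strip_mid"):
        try: print(n,[(np.round(r["at"],3).tolist(),round(r["confidence"],2)) for r in manip.look_for(c,n)])
        except Exception as e: print(n,e)
E
```

```text
pics
scene {'camera_matrix': array([[578.68374523,   0.        , 316.59748644],
       [  0.        , 578.68374523, 241.90139093],
       [  0.        ,   0.        ,   1.        ]]), 'R': array([[-0.72931959,  0.68417183, -0.0013555 ],
       [ 0.58596774,  0.62360993, -0.51744803],
       [-0.35317806, -0.37817927, -0.85571356]]), 't': array([ 0.44554378, -0.32531296,  1.80872721])}
board [([0.553, 0.173, 0.065], 0.63)]
roller [([0.587, -0.198, 0.068], 0.63)]
rest [([0.743, -0.2, 0.003], 0.78), ([0.429, -0.222, 0.004], 0.59), ([0.603, -0.181, 0.008], 0.56)]
carton [([0.806, 0.038, 0.077], 0.72), ([0.499, 0.223, 0.071], 0.39), ([0.592, -0.198, 0.064], 0.28)]
red_bin [([0.593, -0.463, 0.043], 0.56)]
tape_gun [([0.553, 0.493, 0.047], 0.84), ([0.804, 0.035, 0.08], 0.17)]
field1 [([0.498, 0.226, 0.071], 0.73), ([0.523, 0.083, 0.079], 0.69), ([0.55, 0.169, 0.06], 0.67), ([0.518, 0.121, 0.073], 0.59), ([0.553, 0.499, 0.044], 0.44), ([0.509, 0.19, 0.078], 0.43)]
field5 [([0.498, 0.226, 0.071], 0.73), ([0.523, 0.083, 0.079], 0.69), ([0.55, 0.169, 0.06], 0.67), ([0.518, 0.121, 0.073], 0.59),
[... 512 characters left out ...]
01677939, 0.60447326, 1.09644455])}
board [([0.513, 0.156, 0.067], 0.73), ([0.577, -0.203, 0.067], 0.7)]
roller [([0.578, -0.199, 0.068], 0.79)]
rest [([0.577, -0.188, 0.003], 0.95), ([0.432, -0.225, 0.002], 0.78), ([0.745, -0.207, 0.002], 0.63)]
carton []
red_bin [([0.598, -0.468, 0.042], 0.94)]
tape_gun [([0.544, 0.488, 0.052], 0.94)]
field1 [([0.515, 0.117, 0.074], 0.86), ([0.514, 0.154, 0.075], 0.79), ([0.508, 0.189, 0.072], 0.76), ([0.522, 0.084, 0.068], 0.73), ([0.5, 0.228, 0.068], 0.7)]
field5 [([0.515, 0.117, 0.074], 0.86), ([0.514, 0.154, 0.075], 0.79), ([0.508, 0.189, 0.072], 0.76), ([0.522, 0.084, 0.068], 0.73), ([0.5, 0.228, 0.068], 0.7)]
strip_mid [([0.518, 0.153, 0.067], 0.84)]
```

View pics/scene0.png

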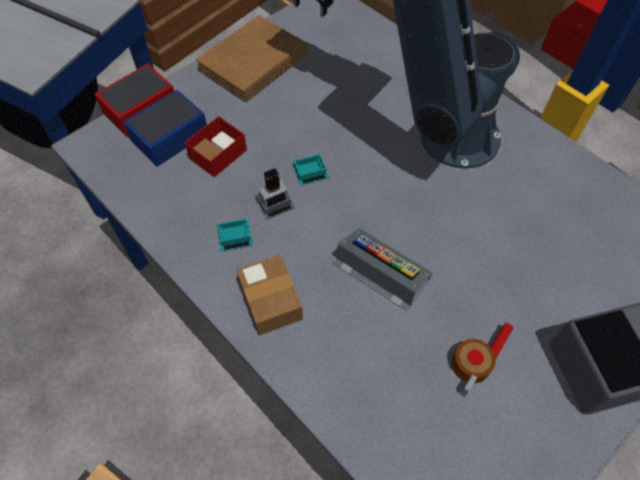

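View pics/top0.png

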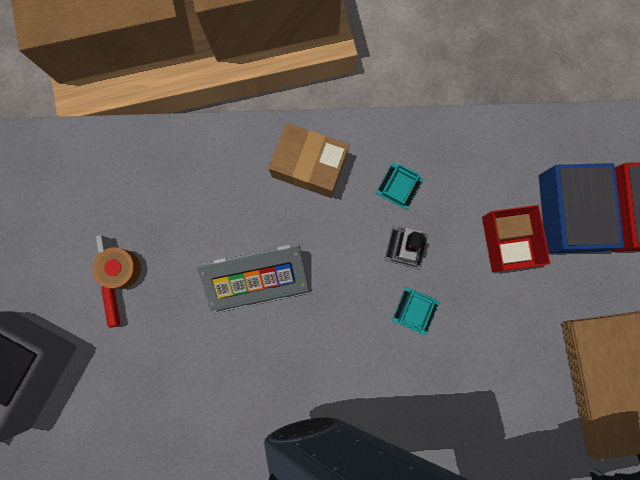

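Scene and top views: the roller with the black/orange handle stands in the grey rest at top (408,245) / scene (273,195). The turquoise trays at top (400,185) and (415,310) are look-alikes. The code board is at top (255,278), with yellow at (221,288) and blue at (285,274). The grey tray is the only rest matching the description. Next I measure it and confirm with a crop.

```bash
cat > h.py <<'E'
from bench import manip
import numpy as np, cv2
def cloud(c,p,d):
    k=manip.get_calibration(c);K=k["camera_matrix"]
    v,u=np.mgrid[:480,:640]
    X=np.stack([(u-K[0,2])/K[0,0]*d,(v-K[1,2])/K[1,1]*d,d],-1)
    W=(X-k["t"])@k["R"]; W[d==0]=np.nan
    return W
E
python3 - <<'E'
from h import *
from scipy.optimize import least_squares
p=cv2.imread("pics/top0.png");q=cv2.imread("pics/scene0.png")
cv2.imwrite("pics/crop0.png",np.hstack([cv2.resize(p[205:285,365:445],(400,400),interpolation=2),cv2.resize(q[160:220,243:303],(400,400),interpolation=2)]))
for c,im in(("top",p),("scene",q)):
    W=cloud(c,im,np.load(c+"0.npy")); x,y,z=np.moveaxis(W,-1,0)
    def rect(m,n):
        P=W[m]; r=cv2.minAreaRect((P[:,:2]*1000).astype(np.float32)); print(c,n,m.sum(),"rect",np.round(r[0],1),np.round(r[1],1),round(r[2],1),"med z",np.round(np.median(P[:,2]),4),"mean",P.mean(0).round(4))
    near=(abs(x-.59)<.08)&(abs(y+.2)<.08)
    rect(near&(z>.120)&(z<.15),"handletop"); rect(near&(z>.022)&(z<.034),"rest")
    rect(near&(z>.05)&(z<.075),"fork")
    b=(abs(x-.52)<.13)&(abs(y-.155)<.16)&(z>.02)
    hsv=cv2.cvtColor(im,cv2.COLOR_BGR2HSV); S=hsv[...,1]
    rect(b&(z>.01),"board")
    rect(b&(S>120),"strip")
    m=b&(S<80)&(z>.025)
    P=W[m]
    from numpy.linalg import svd
    for _ in range(4):
        C=P.mean(0);n=svd(P-C,full_matrices=0)[2][2];n*=np.sign(n[2]);r=(P-C)@n;P=P[abs(r)<max(.002,1.5*r.std())]
    print(c,"plate n",n.round(3),"c",C.round(4),len(P),"yaw",np.degrees(np.arctan2(-n[1],-n[0])),"strip above plate",np.median((W[b&(S>120)]-C)@n))
    for nm,lo,hi in(("yel",22,33),("grn",45,85),("org",8,17),("blu",100,125)):
        mm=b&(S>130)&(hsv[...,0]>=lo)&(hsv[...,0]<=hi)
        if mm.sum()>5: v,u=np.nonzero(mm); print(nm,mm.sum(),np.median(u),np.median(v),np.median(W[mm],axis=0).round(4))
E
```

```text
top handletop 225 rect [ 585.6 -210.4] [26.9 36. ] 74.2 med z 0.1395 mean [ 0.5847 -0.2087  0.1384]
top rest 192 rect [ 585.3 -211.6] [60.6 83. ] 74.2 med z 0.0296 mean [ 0.5755 -0.2     0.0291]
top fork 268 rect [ 585.9 -210.4] [38.7 70.7] 74.7 med z 0.0655 mean [ 0.5787 -0.2036  0.0652]
top board 4650 rect [515.4 155.8] [102.7 236.3] 10.2 med z 0.0707 mean [0.5158 0.1553 0.0647]
top strip 660 rect [511.3 157.4] [ 45.2 184.3] 10.2 med z 0.0775 mean [0.5159 0.1574 0.0733]
top plate n [-0.487 -0.089  0.869] c [0.5204 0.1556 0.0623] 2152 yaw 10.299350238455741 strip above plate 0.012206541963207227
yel 133 222.0 281.0 [0.5107 0.2277 0.0771]
grn 91 237.0 277.0 [0.5191 0.1925 0.0796]
org 140 253.0 275.0 [0.5227 0.1563 0.0767]
blu 123 284.0 268.0 [0.5366 0.0836 0.0782]
scene handletop 166 rect [ 584.5 -207.7] [32.7 37.2] 79.2 med z 0.1401 mean [ 0.5863 -0.2055  0.1374]
scene rest 159 rect [ 584.3 -209.4] [64.1 83.4] 72.1 med z 0.0289 mean [ 0.5966 -0.1963  0.0287]
scene fork 242 rect [ 584.  -209.1] [46.2 71. ] 74.7 med z 0.0674 mean [ 0.5888 -0.2046  0.0659]
scene board 3283 rect [513.4 156.5] [108.9 237.3] 10.2 med z 0.0713 mean [0.5311 0.1643 0.0649]
scene strip 312 rect [511.5 156.7] [ 43.5 180.3] 10.2 med z 0.0814 mean [0.5236 0.164  0.0804]
scene plate n [-0.435 -0.075  0.897] c [0.5229 0.1643 0.0688] 1510 yaw 9.736549065177707 strip above plate 0.010586454067878573
yel 64 407.5 272.5 [0.5138 0.2349 0.0817]
grn 40 394.0 265.0 [0.522  0.1951 0.0824]
org 64 383.0 257.0 [0.5269 0.159  0.0814]
blu 51 359.0 243.0 [0.5403 0.0886 0.0815]
```

View pics/crop0.png

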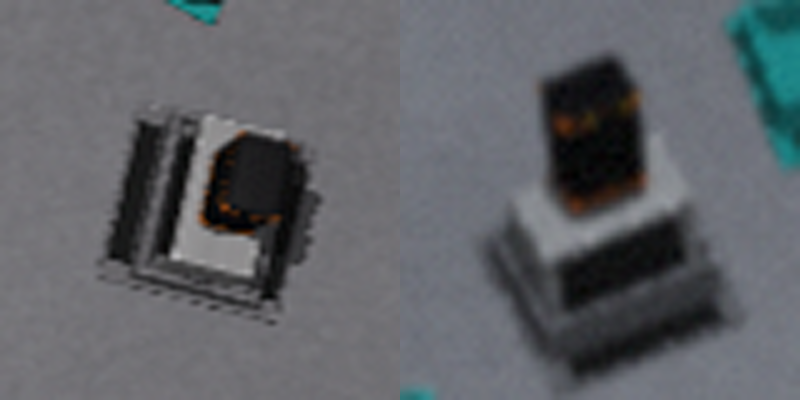

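The crop confirms a grey rest with the roller upright. The handle centre is (0.5855, -0.210), with its 26 mm side along 74.2°. The board has a yaw of 10.2°, centred at about (0.516, 0.157). Next: check IK for all poses, then grasp.

```bash
cat >> h.py <<'E'
r=np.radians
def frame(yang,z):  # tool y nearest to heading yang, given z
    z=np.array(z,float);y=np.array([np.cos(r(yang)),np.sin(r(yang)),0]);y-=z*(y@z);y/=np.linalg.norm(y)
    return np.stack([np.cross(y,z),y,z],1)
YB=10.2;cb,sb=np.cos(r(YB)),np.sin(r(YB))
N=np.array([-.5*cb,-.5*sb,.866]);N/=np.linalg.norm(N)
BY=np.array([-sb,cb,0]);MID=np.array([.516,.157,.060])
G=np.array([.5855,-.2100,.091])
def bp(s,h): return MID+BY*s+N*(h+.084)   # s: along board y, h: wheel bottom above plate
E
python3 - <<'E'
from h import *
print(manip.current_time(),manip.current_force())
best=None
for o in(0,180):
    R=frame(74.2+o,[0,0,-1]);RB=frame(100.2+o,-N)
    print(o,[None if q is None else np.round(q,2).tolist() for q in(manip.inverse_kinematics(G+[0,0,.09],R),manip.inverse_kinematics(G,R),manip.inverse_kinematics(bp(.08,.03),RB),manip.inverse_kinematics(bp(-.08,.0),RB))])
E
```

```text
1.0 [ 1.02185258 -0.2165878  -0.00163101]
0 [[-0.42, 0.53, 1.5, -0.0, 1.11, -1.71], [-0.42, 0.64, 1.56, -0.0, 0.93, -1.71], [0.45, 0.21, 2.18, -0.5, 0.28, -0.85], [0.0, 0.25, 2.23, 0.53, 0.17, -2.24]]
180 [[-0.42, 0.53, 1.5, -0.0, 1.11, 1.43], [-0.42, 0.64, 1.56, -0.0, 0.93, 1.43], [0.45, 0.21, 2.18, -0.5, 0.28, 2.29], [0.0, 0.25, 2.23, 0.53, 0.17, 0.9]]
```

```bash
python3 - <<'E'
from h import *
R=frame(74.2,[0,0,-1]);RB=frame(100.2,-N)
for s in(.08,.06,.04,.02,0,-.02,-.05,-.08): print(s,np.round(manip.inverse_kinematics(bp(s,.01),RB),2).tolist())
manip.move_ptp(G+[0,0,.09],R); t=manip.current_time()
p,d=manip.grab_frame("top")
W=cloud("top",p,d);x,y,z=np.moveaxis(W,-1,0)
manip.move_l(G,max_speed=.1)
f0=manip.current_force()
manip.set_gripper(0.0,100); print("grip",manip.current_grip_width(),manip.current_grip_force(),"df",manip.current_force()-f0,t,manip.current_time())
manip.move_l(G+[0,0,.02],max_speed=.05)
print("lift",manip.current_grip_width(),manip.current_force()-f0,manip.current_ft_torque())
E
```

```text
0.08 [0.44, 0.26, 2.17, -0.58, 0.24, -0.78]
0.06 [0.39, 0.25, 2.19, -0.5, 0.22, -0.9]
0.04 [0.33, 0.24, 2.2, -0.41, 0.2, -1.04]
0.02 [0.28, 0.23, 2.21, -0.28, 0.18, -1.2]
0 [0.22, 0.23, 2.22, -0.14, 0.17, -1.4]
-0.02 [0.17, 0.22, 2.23, 0.03, 0.17, -1.61]
-0.05 [0.08, 0.22, 2.23, 0.27, 0.17, -1.92]
-0.08 [-0.0, 0.22, 2.23, 0.48, 0.19, -2.19]
grip 0.29210089491776625 97.8061580657959 df [-1.23316526  1.50463829  3.93043109] 2.975 4.65
lift 0.29188313148007694 [-1.24128153 -0.16483885 -4.08344635] [-0.02864562  0.01879797  0.00592001]
```

```bash
python3 - <<'E'
from h import *
import json
RB=frame(100.2,-N);R=frame(74.2,[0,0,-1])
manip.move_l(G+[0,0,.13],max_speed=.15)
manip.move_ptp(bp(.072,.05),RB)
manip.move_l(bp(.072,.021),max_speed=.08); manip.dwell(.2)
f0=np.mean([manip.current_force() for _ in range(5)],0); json.dump(f0.tolist(),open("f0.json","w"))
print("t",manip.current_time(),"f0",f0,manip.current_grip_width(), "err",(manip.current_ee_pos()-bp(.072,.021))*1e3)
h=.021
while h>.003:
    h-=.0005; manip.move_l(bp(.072,h),max_speed=.02)
    f=manip.current_force()-f0; fn=f@N; print(round(h*1e3,1),round(fn,1),np.round(f,1).tolist(),round((manip.current_ee_pos()-bp(.072,h))@N*1e3,2),round(manip.current_time(),2))
    if fn>5: break
E
```

```text
t 8.4583 f0 [ 0.26199153  0.15442386 -4.67742898] 0.29101419179108634 err [0.09158547 0.03711116 0.46892945]
20.5 0.1 [-0.0, -0.5, 0.0] 0.12 8.71
20.0 1.4 [-0.8, -0.5, 1.1] -0.01 8.96
19.5 1.0 [-0.2, 0.6, 1.1] -0.03 9.21
19.0 0.8 [-0.4, -0.3, 0.6] -0.02 9.46
18.5 0.9 [-0.2, -0.3, 0.9] -0.01 9.71
18.0 0.3 [-0.3, 0.2, 0.2] -0.01 9.96
17.5 -0.2 [0.7, -0.1, 0.2] -0.02 10.21
17.0 -0.3 [0.4, 0.1, -0.1] -0.02 10.46
16.5 1.3 [-0.0, 0.4, 1.6] -0.02 10.71
16.0 0.1 [-0.5, -0.3, -0.2] -0.02 10.96
15.5 0.3 [0.1, -0.8, 0.4] -0.01 11.21
15.0 0.8 [-0.3, -0.2, 0.7] -0.02 11.46
14.5 0.5 [-0.2, 0.2, 0.5] -0.03 11.71
14.0 0.4 [-0.7, 0.1, 0.0] -0.03 11.96
13.5 0.2 [-0.3, 0.4, 0.1] -0.03 12.21
13.0 0.2 [-0.2, 0.5, 0.1] -0.02 12.46
12.5 5.9 [-3.1, -0.3, 4.9] 0.11 12.71
```

```bash
python3 - <<'E'
from h import *
import json
f0=np.array(json.load(open("f0.json")));h=.0125
while h>.008:
    h-=.00025; manip.move_l(bp(.072,h),max_speed=.02)
    f=np.mean([manip.current_force() for _ in range(3)],0)-f0; fn=f@N; print(round(h*1e3,2),round(fn,1),np.round(f,1).tolist(),round((manip.current_ee_pos()-bp(.072,h))@N*1e3,2),round(manip.current_time(),2))
    if fn>18: break
print(manip.current_grip_width(),manip.current_ft_torque())
E
```

```text
12.25 8.8 [-4.2, -1.7, 7.6] 0.12 12.96
12.0 8.6 [-5.3, -1.5, 6.8] 0.09 13.21
11.75 9.0 [-4.5, -0.9, 7.7] 0.05 13.46
11.5 9.5 [-4.7, -0.5, 8.2] 0.03 13.71
11.25 8.6 [-4.7, -0.9, 7.2] 0.01 13.96
11.0 9.4 [-5.0, -1.0, 7.9] 0.01 14.21
10.75 9.2 [-4.9, -1.4, 7.7] -0.01 14.46
10.5 8.6 [-4.6, -1.1, 7.2] -0.02 14.71
10.25 8.5 [-4.0, -0.7, 7.5] -0.02 14.96
10.0 12.1 [-6.3, -1.1, 10.3] 0.08 15.21
9.75 16.8 [-9.4, -1.8, 13.9] 0.23 15.46
9.5 21.1 [-11.8, -1.6, 17.4] 0.4 15.71
0.28934402332978104 [-0.127367    0.97856104  0.04144857]
```

```bash
python3 - <<'E'
from h import *
import json
f0=np.array(json.load(open("f0.json")));h=.0095;s=.072;T=19.5;U=np.cross(BY,N);out=[]
rd=lambda: np.mean([manip.current_force() for _ in range(3)],0)-f0
fn=rd()@N
while s>-.078:
    e=fn-T; h+=float(np.clip(e/17500*(.9 if e>0 else .5),-.0003,.0005)); s-=.003
    manip.move_l(bp(s,h),max_speed=.02); f=rd(); fn=f@N
    out.append((round(s*1e3),round(h*1e3,2),round(fn,1),round(f@BY,1),round(f@U,1)))
    if fn>28.5: manip.move_l(bp(s,h+.0005),max_speed=.02); h+=.0005; fn=rd()@N; out.append(("back",fn))
print(*out,sep="\n"); 
manip.move_l(bp(s,h+.05),max_speed=.1)
print(manip.current_time(),manip.current_grip_width(),rd())
p,d=manip.grab_frame("scene");cv2.imwrite("pics/s1.png",cv2.resize(p[200:320,310:450,::-1],(700,600),interpolation=2))
E
```

```text
(69, 9.58, np.float64(19.1), np.float64(-0.7), np.float64(-0.4))
(66, 9.57, np.float64(19.1), np.float64(-1.0), np.float64(-1.0))
(63, 9.56, np.float64(20.7), np.float64(3.0), np.float64(-1.9))
(60, 9.62, np.float64(19.0), np.float64(3.1), np.float64(-1.6))
(57, 9.6, np.float64(19.0), np.float64(1.0), np.float64(-0.8))
(54, 9.59, np.float64(19.0), np.float64(-0.2), np.float64(-1.8))
(51, 9.57, np.float64(18.9), np.float64(-0.5), np.float64(-0.4))
(48, 9.56, np.float64(19.6), np.float64(-0.2), np.float64(-1.1))
(45, 9.56, np.float64(19.3), np.float64(-0.1), np.float64(0.1))
(42, 9.56, np.float64(20.1), np.float64(-1.3), np.float64(-1.0))
(39, 9.59, np.float64(20.6), np.float64(0.1), np.float64(-1.5))
(36, 9.65, np.float64(19.6), np.float64(-0.6), np.float64(-0.4))
(33, 9.65, np.float64(19.1), np.float64(-0.1), np.float64(-1.2))
(30, 9.64, np.float64(19.3), np.float64(-1.2), np.float64(-0.5))
(27, 9.64, np.float64(19.6), np.float64(2.8), np.float64(-1.1))
(24, 9.64, np.float64(20.2), np.float64(2.6), np.float64(-1.2))
(21, 9.68, np.float64(19.7), np.float64(-0.2), np.float64(-1.1))
(18
[... 1502 characters left out ...]
oat64(18.4), np.float64(1.2), np.float64(-0.3))
(-54, 9.59, np.float64(19.3), np.float64(0.0), np.float64(-0.6))
(-57, 9.58, np.float64(19.4), np.float64(0.0), np.float64(-0.5))
(-60, 9.58, np.float64(18.8), np.float64(-0.6), np.float64(0.1))
(-63, 9.56, np.float64(19.9), np.float64(0.2), np.float64(-0.1))
(-66, 9.58, np.float64(20.7), np.float64(-0.2), np.float64(-0.2))
(-69, 9.64, np.float64(18.5), np.float64(-0.3), np.float64(-0.0))
(-72, 9.61, np.float64(19.1), np.float64(-0.6), np.float64(-0.6))
(-75, 9.6, np.float64(18.4), np.float64(-0.7), np.float64(0.4))
(-78, 9.57, np.float64(18.8), np.float64(-0.4), np.float64(-0.1))
31.3583 0.2903682178028757 [-0.01842553 -0.15096505  1.49390648]
```

```bash
python3 - <<'E'
from h import *
R=frame(74.2,[0,0,-1])
manip.move_ptp(G+[0,0,.13],R)
manip.move_l(G+[0,0,.045],max_speed=.12)
p,d=manip.grab_frame("scene");a=cv2.resize(p[130:230,223:323,::-1],(400,400),interpolation=2)
p2,d2=manip.grab_frame("top");b=cv2.resize(p2[205:285,365:445,::-1],(400,400),interpolation=2)
cv2.imwrite("pics/h1.png",np.hstack([a,b]))
for c,pp,dd,in(("scene",p,d),("top",p2,d2)):
    W=cloud(c,pp,dd);x,y,z=np.moveaxis(W,-1,0)
    m=(np.hypot(x-.5855,y+.21)<.05)&(z>.07)&(z<.118)
    rr=cv2.minAreaRect((W[m][:,:2]*1000).astype(np.float32));t=W[m&(z>.095)];print(c,m.sum(),rr,np.median(t[:,2]) if len(t) else None)
print(manip.current_time(),manip.current_force())
E
```

```text
scene 451 ((586.36962890625, -206.7707061767578), (43.820068359375, 75.78011322021484), 70.86016845703125) 0.11205430563188093
top 0 ((0.0, 0.0), (0.0, 0.0), 0.0) None
33.55 [ 0.7797902  -0.46931013 -4.07232423]
```

View pics/h1.png

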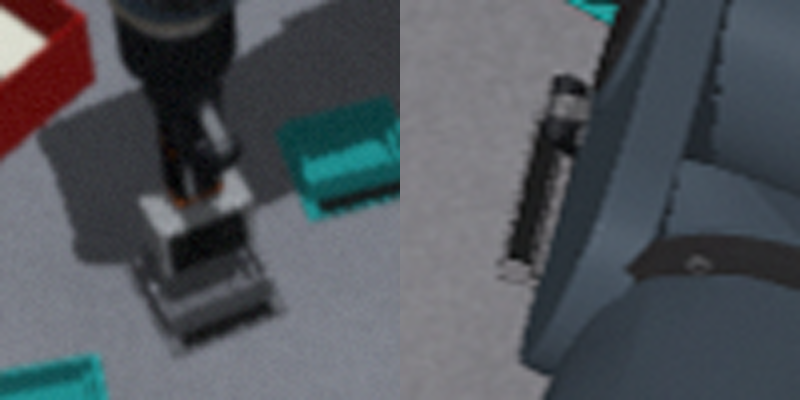

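View pics/s1.png

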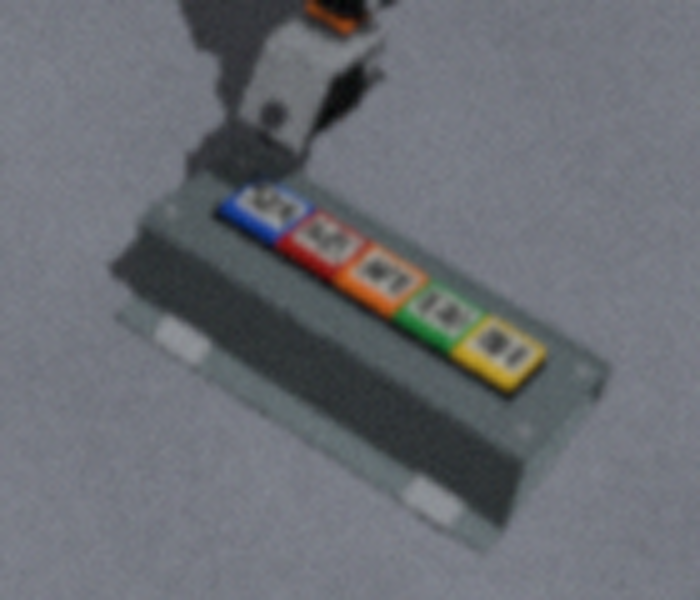

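The strip is pressed evenly in all five fields: blue at (265,215) through yellow at (500,355). The roller hangs straight and square over the grey rest, with the fork at about (195,215) and the tray at about (215,300) in the left half. Next I lower it with force feedback.

```bash
python3 - <<'E'
from h import *
rd=lambda: np.mean([manip.current_force() for _ in range(5)],0)
f0=rd(); out=[]
manip.move_l(G+[0,0,.026],max_speed=.08)
z=.026
while z>-.003:
    z-=.002 if z>.0025 else .0005
    manip.move_l(G+[0,0,z],max_speed=.02); f=rd()-f0; out.append((round(z*1e3,1),f.round(1).tolist()))
    if f[2]>3.2 or np.hypot(*f[:2])>6: break
print(*out,sep="\n");print(manip.current_time(),manip.current_ft_torque())
E
```

```text
(24.0, [-1.4, -0.3, 0.0])
(22.0, [-0.4, 1.1, 0.4])
(20.0, [-1.0, 1.0, 0.2])
(18.0, [-0.6, 1.2, 0.1])
(16.0, [-0.7, 1.2, -0.6])
(14.0, [-1.5, 0.5, 0.8])
(12.0, [-0.5, 0.9, -0.9])
(10.0, [-0.3, 0.9, -0.2])
(8.0, [-0.3, 1.3, -1.1])
(6.0, [0.9, 0.5, -0.8])
(4.0, [-0.7, 0.7, -0.9])
(2.0, [-1.6, 0.9, -0.5])
(1.5, [-0.6, -0.0, 0.1])
(1.0, [0.2, 0.5, -0.3])
(0.5, [-0.2, -0.0, 1.0])
(-0.0, [-3.0, 1.5, 5.0])
37.9333 [ 0.11179372  0.32191158 -0.02307891]
```

Seated at exactly the original height. Now release, retreat and check.

```bash
python3 - <<'E'
from h import *
manip.set_gripper(1.0); manip.dwell(.2)
manip.move_l(G+[0,0,.13],max_speed=.1)
manip.move_j([-1.391,0.351,1.652,0,1.139,-0.085])
p,d=manip.grab_frame("top");W=cloud("top",p,d);x,y,z=np.moveaxis(W,-1,0)
near=(abs(x-.59)<.08)&(abs(y+.2)<.08)
for lo,hi in((.12,.15),(.05,.075)):
    m=near&(z>lo)&(z<hi);print(cv2.minAreaRect((W[m][:,:2]*1000).astype(np.float32)),np.median(z[m]))
cv2.imwrite("pics/end.png",p[:,:,::-1]);print(manip.current_time(),manip.current_force())
E
```

```text
((585.5933227539062, -210.61790466308594), (26.1878604888916, 36.55116271972656), 74.97361755371094) 0.13996620683011216
((586.2250366210938, -210.6064453125), (37.87305450439453, 71.09520721435547), 74.7560806274414) 0.0655800615595866
42.2167 [0.27553254 0.28138502 0.26896269]
```

View pics/end.png

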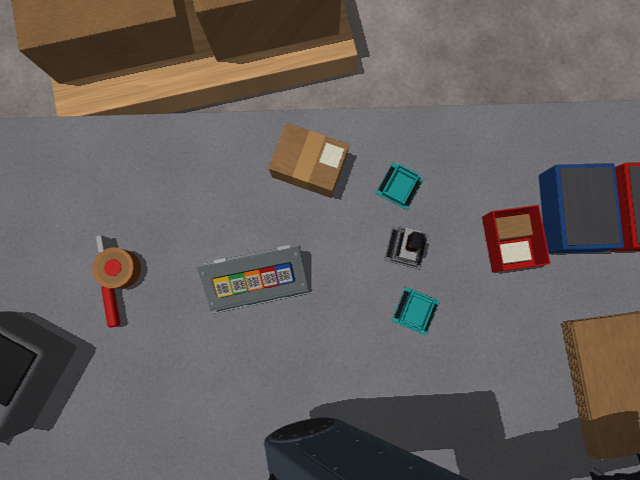

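The roller is upright in the grey rest at (408,245), with its height and pose as at the start. The strip is at (253,280), and everything else is unmoved.

```bash
python3 -c "
from bench import manip
print(manip.sign_off())"
```

```text
the job is handed in; nothing more can be done
None
```

The job is handed in at about 42 s of the 67 s: I rolled the strip from yellow to blue at about 19–20 N (highest reading about 21 N), felt each field go down, put the roller back upright and fully down in the grey rest, and moved nothing else.

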